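# Reunite a connecting rod with its own cap and index the lock bar

### The job

The caps of two motorcycle connecting rods have got mixed up: find the one whose tongue and groove fit the rod clamped in the blue jig and slide it along the bench, without lifting it, into the jig and fully home against that rod. Then pull the red index knob up, slide the lock bar one notch across behind the cap and let the knob drop back in, so that the cap is locked in place. Leave the piston and the spare rod where they lie.

Things in the scene. Friction and masses are not known exactly. Their poses are not given: they have to be found in the camera images.
- rod_joint (a point): Steel rod (one punch dot) clamped flat in the blue jig: point at bench height in the plane of its joint faces, on the bore axis. +x runs along the rod away from the jig's mouth, +y to the side of the parked lock bar, z up. Rod 24 mm thick, 66 wide, half bore radius 16. A cap is home when its origin is here and its axes are parallel to these.
- rod_tongue (a point): Root of the round-nosed tongue (8 wide, jutting 6 towards -x, full height) on the rod's +y joint face, at y = +25 from rod_joint, same axes.
- rod_groove (a point): Mouth of the groove (11 wide, 8 deep, full height) in the rod's -y joint face, at y = -25 from rod_joint, same axes. A bench grinder, about 270 high, stands on this side some 80 to 100 from the jig's centre line, its left rest and shield reaching forward beside the caps: come from above and keep the hand on the axis or the +y side.
- mouth (a point): Centre of the channel's mouth, 90 before rod_joint (along -x), at bench height, same axes. The channel's floor is the bench; it narrows from 92 wide here to 69 (guide walls 22 high, y = +-34.5) for x from -35 to 16 of rod_joint. Between, on the +y side, lie the lock bar and its guides (from y = 35 outwards, up to 24 high).
- cap_1: Loose steel cap, one punch dot, 66 wide (y), 24 thick, 0.3 kg. Origin: underside, joint plane, bore axis; +x points out of the joint faces. +y face: groove 11 wide, 8 deep at y = 25; -y face: tongue 8 wide, jutting 6, at y = -25. Flat ends at y = +-33 (x -25 to 0), shoulders' backs at x = -27, flat crown pad (y -20 to 20) at x = -33 good to push on; mass centre x = -17.
- cap_2: The other loose steel cap: size, origin and axes as cap_1, two punch dots, but a tongue (8 wide, jutting 6) on both joint faces and no groove. It belongs to the spare rod. It may be nudged aside.
- knob_grip (a point): Middle of the red round index knob (diameter 22, from 10 below to 8 above this point), 46 over the bench when down. Under it: brass bushing, diameter 18, up to 33 over the bench; lock bar's top at 24. It travels with the bar. Axes as rod_joint.
- index_knob (a joint): Lift of the index knob in m: 0 down in its hole, 0.012 fully up; spring about 4 N when down, 6.5 N at 0.010. The pin clears the holes above 0.007. Holes are 2 mm wider than the pin; let go between holes it rides at about 0.007 and drops in when the bar brings it over the next hole.
- lock_bar (a joint): Travel of the lock bar in m along rod_joint's -y, across the channel behind the cap's pad. 0 = parked notch at the start (nose at y = 37), 0.045 = next notch (nose at y = -8). Friction 1 N. Its face stands 1.5 behind a cap that is home; the nose has a lead of 6 over 14 that draws in a cap a few mm proud; a cap that does not fit blocks it.
- spare_rod: Bystander: loose steel rod without its cap, a groove in each joint face, two punch dots, about 121 x 66 x 24, flat on the right side of the bench. Origin: underside, joint plane, bore axis; it runs along its +x.
- piston: Bystander: loose aluminium piston, diameter 67, 58 high, standing on its crown behind and to the left of the jig. Origin: centre of the underside.

How it is judged:
By the outcome, as a careful person would: the job done as asked, in the order asked, and still so for the second after the job is handed in, with the robot touching nothing.
It also fails if it takes over 64 s, if anything falls off the work surface, if the arm or the gripper's body presses on something with over 40 N, if the wrist force passes 120 N, or if a joint passes its speed limit or range.

### The arm

A 6-joint arm with a two-finger parallel gripper is mounted at the origin on a cart in front of the work surface, level with it; the furniture and walls round the work are solid. World frame = base frame: x ahead of the robot, y to its left, z up, the work surface at z = 0. Lengths are in m, angles in degrees, forces in N, time in s.
With the tool pointing down it reaches from about 0.4 to 0.825 m from the base axis. Payload 7 kg.
Tool frame: the origin (TCP) lies between the finger pads; the fingertips stand 22 mm ahead of it and the grasp point (between the pads) lies 3 mm ahead of it; z points along the fingers, y is the line along which they close (so a half turn about z gives the same grasp; the last joint's range is limited). The gripper opens to 88 mm and grips with 3 to 60 N. Pads are 19 mm wide; open, the fingers measure 130 mm over their backs; the gripper's body (78 mm by 193 mm) begins 47 mm behind the grasp point.
Start: joints at [90.189, 20.546, 0.682, 0, -70.136, -16.507], TCP at [0.19, 0.648, 0.249] pointing down, gripper open.
Joint ranges: [-176.03, 176.03], [-82.01, 121.73], [-58.28, 71.71], [-173.87, 95.51], [-174.79, -0.11], [-173.66, 173.66]. Speed limits (degrees/s): [136.94, 136.94, 172.46, 180, 180, 180].

### API

Orientations are given as [roll, pitch, yaw] about the fixed x, y, z axes, in that order (R = Rz(yaw) Ry(pitch) Rx(roll)).
In Python, from plant import ctrl gives the robot as it stands.
- The arm moves only by the tool apply_moves, never from a script. Its argument "targets" is a list of rows, each an object with "travel": the shift along the tool's x, y, z in mm, a list of three; "roll": the turn about the tool's z in degrees; "jaw": the finger opening in mm, from 0 to 87.6. In form: [{"travel": [tx, ty, tz], "roll": roll, "jaw": jaw}, ...]. A call has 1 to 10 rows; each row shifts and turns the commanded pose from where the row before left it, along the tool's axes as they then stand; what a row does not reach is not made up. A row lasts 1/10 s, in which the tool goes at most 50 mm and 8.59 degrees, less where a joint would pass 70% of its speed; a pose out of reach is approached as far as the arm can. A call with a gripper value outside its range is refused whole. The fingers move at their own pace and stop on an object; the grip force is fixed at half the most. Time passes only in rows, so rows that do not move let the fingers close. It gives the time, the measured TCP pose, the force, the opening and the grip force at its end, in the units of the state.
- ctrl.get_obs(): the state, without advancing time (a new reading comes with each control period).
- ctrl.snapshot(name): name is "scene" or "top" or "wrist"; returns the picture (400x640x3 uint8, red, green, blue); there is no depth.
- ctrl.calibration(name): a dict with "K" (3x3 intrinsics, pixels), "extrinsics" (4x4, takes a point from camera to world coordinates); the wrist camera has in their place "hand_eye" (4x4, takes a point from camera to tool coordinates, whose origin is the TCP and whose axes are the flange's). Camera axes: x right, y down, z forward; pixel columns grow to the right and rows downward; lengths in m; the calibration is good to about 2 mm. A picture is of the moment at which its call begins: read the wrist's pose just before it. calibration takes no time and is no camera call.
- ctrl.close_job(): hands the job in; it is judged then, once.
The state is a dict: "clock": time; "joint_pos": joint angles; "qvel": joint speeds; "tau": joint torques, N m; "tool_pos": TCP position; "orientation": TCP orientation; "force": force on the tool from outside, world axes, zero at the start; "moment": the same for the moment, N m; "opening": finger opening in m; "gripper_force": force on a finger pad.
Only numpy, scipy, OpenCV 4.12 (cv2) and the standard library are available. Lean on these libraries where they do the work, as an engineer would, in place of code of your own. Each camera call takes 0.05 s, during which the arm holds its last target. There are 200 camera calls.

## Working session

There is one attempt and no reset: what is moved stays moved. The work goes in short steps, Python scripts to look and compute and a tool call to move; the robot and the scene stay as the last step left them, time stands still between calls to the robot, and variables do not carry over. Pictures are saved under pics/ and viewed, at most 10 in all, crops included, and the job is handed in when it is done.

Besides the shell and the picture viewer there is one more tool, called after ">>>" as name(argument=value, ...) on one line, values as JSON. apply_moves: Moves the arm, as the interface text tells. Its arguments: {"type":"object","properties":{"targets":{"type":"array","items":{"type":"object","properties":{"travel":{"type":"array","items":{"type":"number"}},"roll":{"type":"number"},"jaw":{"type":"number"}}}}},"required":["targets"]}

```bash
mkdir -p pics; ls; python3 - <<'E'
from plant import ctrl
import cv2,numpy as np
for n in("scene","top","wrist"):
    o=ctrl.get_obs()
    im=ctrl.snapshot(n); cv2.imwrite(f"pics/{n}0.png",im[:,:,::-1])
    c=ctrl.calibration(n)
    print(n,{k:np.round(v,4).tolist() for k,v in c.items() if hasattr(v,'__len__')})
print(o)
E
```

```text
pics
scene {'K': [[429.9035, 0.0, 319.9653], [0.0, 429.9035, 200.6666], [0.0, 0.0, 1.0]], 'extrinsics': [[0.1678, -0.789, 0.5911, -0.1783], [-0.9857, -0.1267, 0.1108, -0.1136], [-0.0125, -0.6012, -0.799, 1.0778], [0.0, 0.0, 0.0, 1.0]]}
top {'K': [[474.9951, 0.0, 317.0401], [0.0, 474.9951, 200.3869], [0.0, 0.0, 1.0]], 'extrinsics': [[-0.0288, -0.9771, 0.2108, 0.2975], [-0.9996, 0.0286, -0.0037, 0.0135], [-0.0024, -0.2108, -0.9775, 1.3548], [0.0, 0.0, 0.0, 1.0]]}
wrist {'K': [[311.5848, 0.0, 324.8582], [0.0, 311.5848, 196.5273], [0.0, 0.0, 1.0]], 'hand_eye': [[-0.0011, -0.9616, -0.2745, 0.0747], [1.0, -0.0012, 0.0001, -0.0001], [-0.0005, -0.2745, 0.9616, -0.1372], [0.0, 0.0, 0.0, 1.0]]}
{'clock': 0.1, 'joint_pos': array([ 9.01897935e+01,  2.05884947e+01,  6.38652226e-01, -1.54420353e-02,
       -7.01339711e+01, -1.65055502e+01]), 'qvel': array([ 0.04158139, -0.14365213,  0.00866656,  0.01734499,  0.09115199,
        0.02497632]), 'tau': array([-1.24050868e-03, -5.84165311e+01,  2.93754995e+01,  7.01566815e+00,
        1.02622923e-02, -4.58205147e-05]), 'tool_pos': array([0.18956617, 0.64742802, 0.2477076 ]), 'orientation': array([ 1.79915516e+02, -9.89506117e-03, -1.63210076e+01]), 'force': array([ 0.19805391, -0.13634723,  0.27844685]), 'moment': array([-0.04407394,  0.0186238 ,  0.01578239]), 'gripper_force': 0.0, 'opening': 0.08754811495637178}
```

View pics/top0.png

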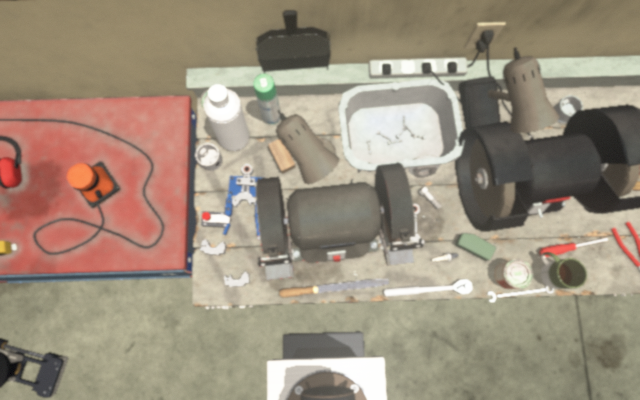

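View pics/scene0.png

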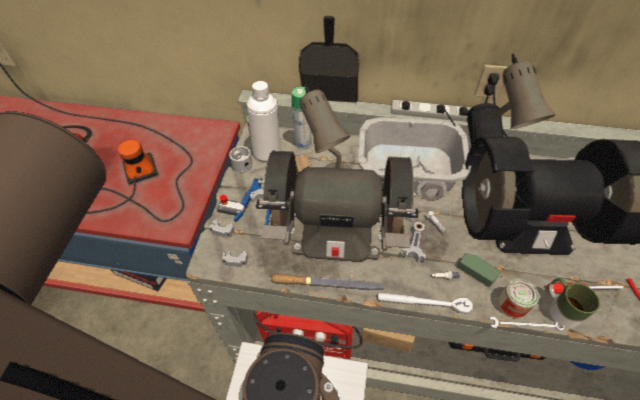

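The top view shows the jig's blue channel at about (242,200), the red knob at (208,217), caps at (212,247) and (236,280), and the grinder to the right from x=260.

```bash
cat > h.py <<'E'
import cv2,numpy as np
from scipy.spatial.transform import Rotation as R
from plant import ctrl
def T_tool(o):
    T=np.eye(4);T[:3,:3]=R.from_euler('xyz',o['orientation'],degrees=True).as_matrix();T[:3,3]=o['tool_pos'];return T
def cam(n,o=None):
    c=ctrl.calibration(n);K=np.array(c['K'])
    E=np.array(c['extrinsics']) if n!='wrist' else T_tool(o)@np.array(c['hand_eye'])
    return K,E
def ray(K,E,px,z=0.):
    p=np.atleast_2d(np.array(px,float));d=np.c_[(p-K[:2,2])/K[0,0],np.ones(len(p))]@E[:3,:3].T
    return E[:3,3]+d*((z-E[2,3])/d[:,2])[:,None]
def proj(K,E,P):
    q=(np.atleast_2d(P)-E[:3,3])@E[:3,:3];q=q@K.T;return q[:,:2]/q[:,2:]
def look(name):
    o=ctrl.get_obs();im=ctrl.snapshot('wrist')[:,:,::-1].copy();cv2.imwrite(f'pics/{name}.png',im)
    np.savez(f'pics/{name}.npz',pos=o['tool_pos'],ori=o['orientation']);return o,im
def load(name):
    d=np.load(f'pics/{name}.npz');o=dict(tool_pos=d['pos'],orientation=d['ori']);return o,cv2.imread(f'pics/{name}.png')
E
python3 - <<'E'
from h import *
K,E=cam('top')
for n,p,z in[('cap l',(212,247),.024),('cap r',(236,280),.024),('knob',(207,216),.05),('rod top',(243,190),.024),('grinder left',(260,262),.03)]:print(n,ray(K,E,p,z).round(3))
im=cv2.imread('pics/top0.png');cv2.imwrite('pics/top0c.png',cv2.resize(im[140:300,185:300],None,fx=5,fy=5,interpolation=cv2.INTER_CUBIC)[:600*10])
cv2.imwrite('pics/top0c.png',cv2.resize(im[150:300,185:305],(480,600),interpolation=cv2.INTER_CUBIC))
K,E=cam('wrist',ctrl.get_obs());print(E.round(3).tolist())
E
```

```text
cap l [[0.459 0.307 0.024]]
cap r [[0.366 0.239 0.024]]
knob [[0.543 0.317 0.05 ]]
rod top [[0.621 0.221 0.024]]
grinder left [[0.413 0.172 0.03 ]]
[[-0.282, -0.922, -0.264, 0.261], [-0.959, 0.272, 0.076, 0.627], [0.002, 0.274, -0.962, 0.385], [0.0, 0.0, 0.0, 1.0]]
```

View pics/wrist0.png

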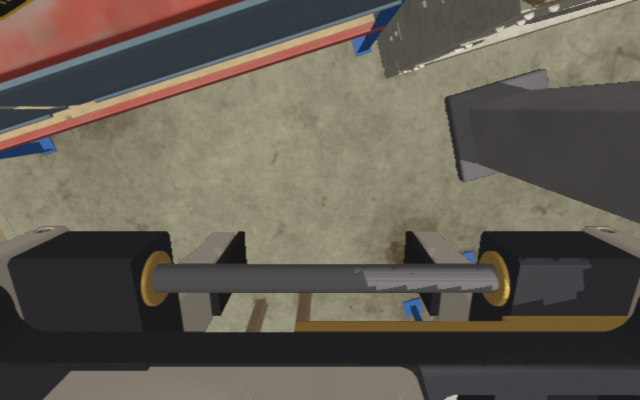

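>>> apply_moves(targets=[{"travel": [23,17,-4],"roll": 0,"jaw": 87},{"travel": [23,17,-4],"roll": 0,"jaw": 87},{"travel": [23,17,-4],"roll": 0,"jaw": 87},{"travel": [23,17,-4],"roll": 0,"jaw": 87},{"travel": [23,17,-4],"roll": 0,"jaw": 87},{"travel": [23,17,-4],"roll": 0,"jaw": 87},{"travel": [23,17,-4],"roll": 0,"jaw": 87},{"travel": [23,17,-4],"roll": 0,"jaw": 87},{"travel": [23,17,-4],"roll": 0,"jaw": 87},{"travel": [23,17,-4],"roll": 0,"jaw": 87}])

```text
clock: 1.15
tool_pos: [0.3631, 0.4189, 0.2885]
orientation: [180.0, 0.0, -16.3]
force: [0.5, -0.3, 0.6]
opening: 0.0869
gripper_force: 0.0
```

>>> apply_moves(targets=[{"travel": [23,17,0],"roll": 0,"jaw": 87},{"travel": [23,17,0],"roll": 0,"jaw": 87},{"travel": [23,17,0],"roll": 0,"jaw": 87},{"travel": [23,17,0],"roll": 0,"jaw": 87},{"travel": [23,17,0],"roll": 0,"jaw": 87},{"travel": [0,0,0],"roll": 0,"jaw": 87},{"travel": [0,0,0],"roll": 0,"jaw": 87}])

```text
clock: 1.85
tool_pos: [0.4493, 0.3056, 0.2884]
orientation: [180.0, 0.0, -16.4]
force: [-0.8, -0.5, 1.4]
opening: 0.087
gripper_force: 0.0
```

```bash
python3 - <<'E'
from h import *
o,im=look('w1');print(o['clock'],o['tool_pos'],o['orientation'],o['force'])
E
```

```text
1.85 [0.44930232 0.30557562 0.28839392] [ 1.79989010e+02  1.42427434e-02 -1.64077995e+01] [-0.78827753 -0.48266912  1.4135591 ]
```

View pics/w1.png

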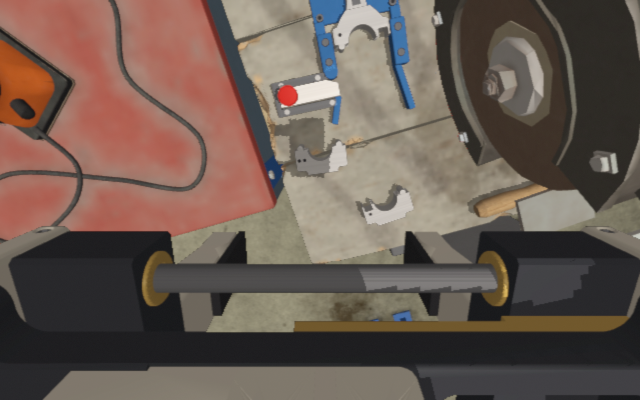

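```bash
python3 - <<'E'
from h import *
o,im=load('w1')
a=cv2.resize(im[130:230,270:430],None,fx=5,fy=5,interpolation=cv2.INTER_CUBIC)
cv2.imwrite('pics/w1c.png',a)
E
```

```text
(no output)
```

View pics/w1c.png

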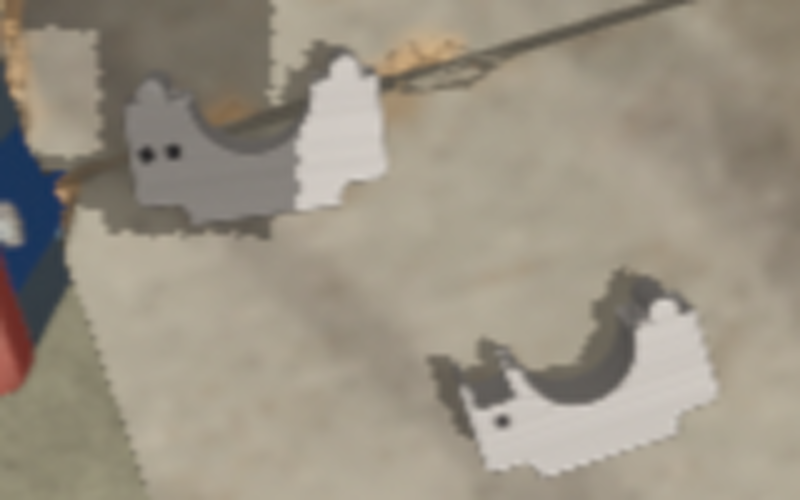

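The left cap (≈(318,158)) has two dots and two tongues, so it is cap_2. The right cap (≈(387,205)) has one dot, a groove on its left face and a tongue on its right, so it is cap_1. Next I'll move forward and look at the jig.

>>> apply_moves(targets=[{"travel": [25,0,0],"roll": 0,"jaw": 87},{"travel": [25,0,0],"roll": 0,"jaw": 87},{"travel": [25,0,0],"roll": 0,"jaw": 87},{"travel": [25,-10,0],"roll": 0,"jaw": 87},{"travel": [0,0,0],"roll": 0,"jaw": 87},{"travel": [0,0,0],"roll": 0,"jaw": 87}])

```text
clock: 2.5
tool_pos: [0.5476, 0.2882, 0.2877]
orientation: [179.9, 0.1, -16.3]
force: [0.5, 0.1, 0.0]
opening: 0.0868
gripper_force: 0.0
```

```bash
python3 - <<'E'
from h import *
o,im=look('w2');print(o['clock'],o['tool_pos'],o['orientation'],o['force'])
a=cv2.resize(im[20:220,230:450],(660,600),interpolation=cv2.INTER_CUBIC)
cv2.imwrite('pics/w2c.png',a)
o,im=load('w1');K,E=cam('wrist',o)
q=np.array([(465,390),(487,470),(550,475),(675,437),(693,310),(717,385),(660,303)])/5+[270,130]
m=np.array([(0,33),(-25,33),(-33,20),(-33,-20),(0,-33),(-25,-33),(6,-25)])/1e3
P=ray(K,E,q,.024)[:,:2]
A,B=m-m.mean(0),P-P.mean(0)
t=np.arctan2((A[:,0]*B[:,1]-A[:,1]*B[:,0]).sum(),(A*B).sum());Rm=np.array([[np.cos(t),-np.sin(t)],[np.sin(t),np.cos(t)]])
t0=P.mean(0)-Rm@m.mean(0);print('cap1',t0,np.degrees(t));print(((P-t0)@Rm-m).round(4))
E
```

```text
2.5 [0.54758088 0.28818747 0.28770432] [ 1.79936758e+02  5.20766032e-02 -1.63122606e+01] [0.46437643 0.13448416 0.0300602 ]
cap1 [0.38353319 0.24021516] 3.76950527245654
[[-0.0007 -0.0012]
 [ 0.0002  0.0004]
 [ 0.0008 -0.0025]
 [-0.0004  0.0021]
 [-0.0005  0.0006]
 [ 0.002   0.0003]
 [-0.0015  0.0003]]
```

View pics/w2c.png

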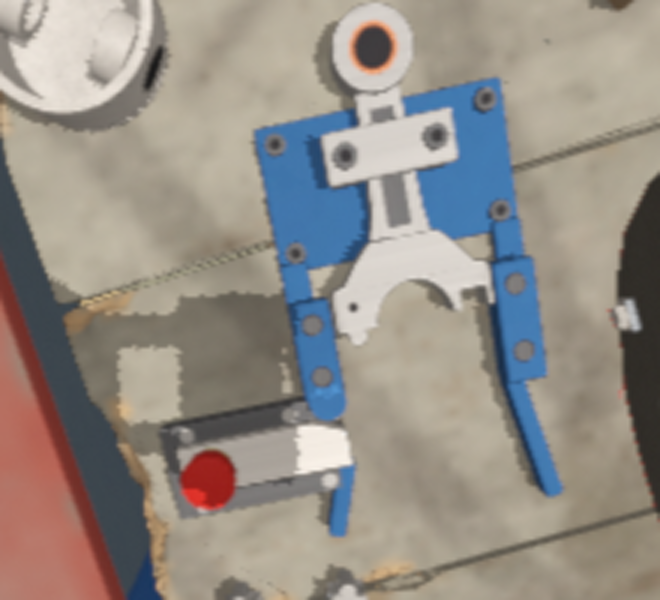

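```bash
python3 - <<'E'
from h import *
o,im=load('w2');K,E=cam('wrist',o)
f=lambda q,z:ray(K,E,np.array(q)/3+[230,20],z)[:,:2]
def ang(a,b):d=b-a;return np.degrees(np.arctan2(d[1],d[0]))
a=f([(338,333),(358,343),(492,302),(374,47),(345,180),(433,162)],.024)
print(a.round(4).tolist());print('width',np.linalg.norm(a[0]-a[2]),'mid',(a[0]+a[2])/2,'perp ang',ang(a[2],a[0])-90,'axis small end',ang((a[0]+a[2])/2,a[3]))
b=f([(345,405),(328,300),(510,380),(495,262)],.022);print('walls',b.round(4).tolist(),ang(b[0],b[1]),ang(b[2],b[3]))
c=f([(273,265),(255,130),(520,215),(498,78)],.006);print('plate',ang(c[0],c[1]),ang(c[2],c[3]))
# red knob by colour
h=cv2.cvtColor(im,cv2.COLOR_BGR2HSV);m=((h[...,0]<8)|(h[...,0]>172))&(h[...,1]>190)&(h[...,2]>120)
m=m.astype(np.uint8);m[:,:270]=0;m[:140]=0
n,l,s,ce=cv2.connectedComponentsWithStats(m);i=1+s[1:,4].argmax();print('knob',s[i],ce[i],ray(K,E,ce[i],.052))
e=f([(178,440),(178,470),(352,430),(352,465),(240,455),(330,440)],.024);print('bar',e.round(4).tolist())
# top cam cross-check of knob & rod
K2,E2=cam('top');im2=cv2.imread('pics/top0.png');h=cv2.cvtColor(im2,cv2.COLOR_BGR2HSV)
m=(((h[...,0]<8)|(h[...,0]>172))&(h[...,1]>170)&(h[...,2]>120)).astype(np.uint8);m[:,:197]=0;m[:,235:]=0
n,l,s,ce=cv2.connectedComponentsWithStats(m);i=1+s[1:,4].argmax();print('knob top',s[i],ce[i],ray(K2,E2,ce[i],.05))
# cap2 lower
E
```

```text
[[0.5853, 0.2533], [0.5789, 0.2463], [0.5794, 0.1883], [0.6865, 0.2108], [0.6428, 0.2345], [0.6394, 0.1988]]
width 0.06528291441338006 mid [0.58236456 0.22081328] perp ang -5.175892802520849 axis small end -5.492918238661878
walls [[0.5549, 0.2585], [0.5994, 0.2537], [0.5453, 0.1878], [0.5946, 0.1831]] -6.204044516883756 -5.380045944420799
plate -8.677331648673322 -2.9489177652396936
knob [291 171  17  18 232] [299.12068966 179.70258621] [[0.54630216 0.32113277 0.052     ]]
bar [[0.561, 0.3321], [0.5483, 0.3363], [0.5439, 0.2585], [0.529, 0.2626], [0.5471, 0.3082], [0.5424, 0.2688]]
knob top [203 214   6   5  22] [205.81818182 215.81818182] [[0.54395597 0.320276   0.05      ]]
```

```bash
python3 - <<'E'
from h import *
o=ctrl.get_obs();print(o['joint_pos'].round(1),o['orientation'])
# cap1 refine in w2: mask not visible; cap2 position via w1
o,im=load('w1');K,E=cam('wrist',o)
q=np.array([(125,115),(135,205),(345,60),(385,170),(200,220)])/5+[270,130]
P=ray(K,E,q,.024)[:,:2];d=np.array([.9954,-.0958]);e=np.array([.0958,.9954]);J=np.array([.5824,.2208])
print('cap2 in jig',np.c_[(P-J)@d,(P-J)@e].round(4).tolist())
E
```

```text
[ 45.8  14.   -3.3  -0.  -72.7  27.9] [ 1.79963697e+02  3.54911629e-02 -1.62816549e+01]
cap2 in jig [[-0.1153, 0.1058], [-0.1388, 0.1084], [-0.1123, 0.0477], [-0.1422, 0.0425], [-0.146, 0.0925]]
```

>>> apply_moves(targets=[{"travel": [-28,17,0],"roll": 0,"jaw": 87},{"travel": [-28,17,0],"roll": 0,"jaw": 87},{"travel": [-28,17,0],"roll": 0,"jaw": 87},{"travel": [-28,17,0],"roll": 0,"jaw": 80},{"travel": [-28,17,0],"roll": 0,"jaw": 70},{"travel": [-26,15,0],"roll": 0,"jaw": 60},{"travel": [0,0,0],"roll": -8,"jaw": 45},{"travel": [0,0,0],"roll": -8,"jaw": 45},{"travel": [0,0,0],"roll": -8,"jaw": 45},{"travel": [0,0,0],"roll": -8,"jaw": 45}])

```text
clock: 3.55
tool_pos: [0.3595, 0.2384, 0.289]
orientation: [-179.9, -0.1, 16.1]
force: [-0.2, 0.4, -0.0]
opening: 0.0454
gripper_force: 0.0
```

>>> apply_moves(targets=[{"travel": [0,0,0],"roll": -8,"jaw": 45},{"travel": [0,0,0],"roll": -8,"jaw": 45},{"travel": [0,0,0],"roll": -8,"jaw": 45},{"travel": [0,0,0],"roll": -8,"jaw": 45},{"travel": [0,0,0],"roll": -8,"jaw": 45},{"travel": [0,0,0],"roll": -8,"jaw": 45},{"travel": [0,0,0],"roll": -8,"jaw": 45},{"travel": [0,0,0],"roll": -8,"jaw": 45},{"travel": [0,0,0],"roll": -8,"jaw": 45},{"travel": [0,0,0],"roll": -6,"jaw": 45}])

```text
clock: 4.55
tool_pos: [0.3596, 0.2383, 0.2889]
orientation: [180.0, -0.1, 94.1]
force: [-0.4, 0.1, -0.2]
opening: 0.045
gripper_force: 0.0
```

>>> apply_moves(targets=[{"travel": [0,0,30],"roll": 0,"jaw": 45},{"travel": [0,0,30],"roll": 0,"jaw": 45},{"travel": [0,0,30],"roll": 0,"jaw": 45},{"travel": [0,0,30],"roll": 0,"jaw": 45},{"travel": [0,0,20],"roll": 0,"jaw": 45},{"travel": [0,0,0],"roll": 0,"jaw": 45},{"travel": [0,0,0],"roll": 0,"jaw": 45}])

```text
clock: 5.25
tool_pos: [0.3602, 0.2386, 0.1493]
orientation: [180.0, -0.0, 93.8]
force: [-0.6, 0.1, 1.0]
opening: 0.0448
gripper_force: 0.0
```

```bash
python3 - <<'E'
from h import *
o,im=look('w3');print(o['clock'],o['tool_pos'],o['orientation'],o['force'])
K,E=cam('wrist',o)
c,s=np.cos(np.radians(3.77)),np.sin(np.radians(3.77))
print(proj(K,E,[[.3835+c*x-s*y,.2402+s*x+c*y,.024] for x,y in[(0,33e-3),(0,-33e-3),(-.033,.02),(-.033,-.02)]]).round(0).tolist())
E
```

```text
5.25 [0.36024481 0.23860644 0.14931786] [ 1.79974533e+02 -3.11426164e-03  9.37552601e+01] [-0.57490513  0.05394832  0.97917752]
[[352.0, 158.0], [350.0, 230.0], [313.0, 173.0], [313.0, 217.0]]
```

View pics/w3.png

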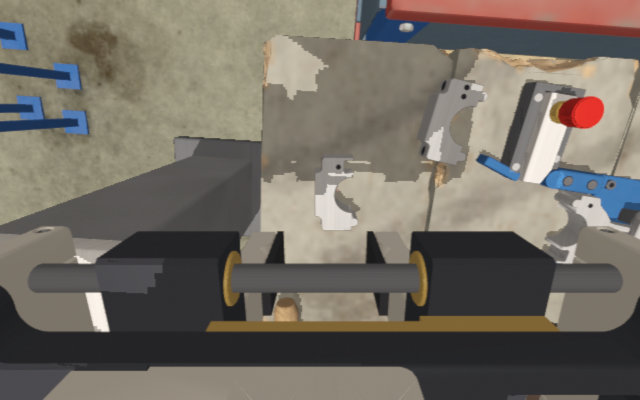

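Cap_1 is seen at (316–355, 158–229), which matches the prediction to within 2 px. I'll straddle the crown with one finger in the bore, then grip.

>>> apply_moves(targets=[{"travel": [0,0,25],"roll": 0,"jaw": 45},{"travel": [0,0,25],"roll": 0,"jaw": 45},{"travel": [0,0,25],"roll": 0,"jaw": 45},{"travel": [0,0,15],"roll": 0,"jaw": 45},{"travel": [0,0,15],"roll": 0,"jaw": 45},{"travel": [0,0,10],"roll": 0,"jaw": 45},{"travel": [0,0,8],"roll": 0,"jaw": 45},{"travel": [0,1,0],"roll": 0,"jaw": 45},{"travel": [0,0,0],"roll": 0,"jaw": 45}])

```text
clock: 6.2
tool_pos: [0.3619, 0.2388, 0.0261]
orientation: [180.0, -0.0, 93.7]
force: [0.0, 0.5, 0.9]
opening: 0.0453
gripper_force: 0.0
```

>>> apply_moves(targets=[{"travel": [0,0,0],"roll": 0,"jaw": 30},{"travel": [0,0,0],"roll": 0,"jaw": 24},{"travel": [0,0,0],"roll": 0,"jaw": 15},{"travel": [0,0,0],"roll": 0,"jaw": 15},{"travel": [0,0,0],"roll": 0,"jaw": 15},{"travel": [0,0,0],"roll": 0,"jaw": 15}])

```text
clock: 6.8
tool_pos: [0.3615, 0.2384, 0.0258]
orientation: [180.0, -0.0, 93.7]
force: [-2.9, -1.3, 5.0]
opening: 0.0179
gripper_force: 29.8
```

>>> apply_moves(targets=[{"travel": [0,3,0],"roll": 2,"jaw": 15},{"travel": [0,6,0],"roll": 3,"jaw": 15},{"travel": [2,10,0],"roll": 3,"jaw": 15},{"travel": [1,12,0],"roll": 1.2,"jaw": 15},{"travel": [1,12,0],"roll": 0,"jaw": 15},{"travel": [0,14,0],"roll": 0,"jaw": 15},{"travel": [0,14,0],"roll": 0,"jaw": 15},{"travel": [0,14,0],"roll": 0,"jaw": 15},{"travel": [0,14,0],"roll": 0,"jaw": 15},{"travel": [0,14,0],"roll": 0,"jaw": 15}])

```text
clock: 7.8
tool_pos: [0.4749, 0.2336, 0.0258]
orientation: [-180.0, 0.0, 84.5]
force: [-2.6, 0.6, 7.0]
opening: 0.0178
gripper_force: 30.2
```

>>> apply_moves(targets=[{"travel": [0,14,0],"roll": 0,"jaw": 15},{"travel": [0,10,0],"roll": 0,"jaw": 15},{"travel": [0,8,0],"roll": 0,"jaw": 15},{"travel": [0,0,0],"roll": 0,"jaw": 15},{"travel": [0,0,0],"roll": 0,"jaw": 15}])

```text
clock: 8.3
tool_pos: [0.507, 0.23, 0.0258]
orientation: [180.0, 0.0, 84.5]
force: [2.2, -4.3, 4.5]
opening: 0.0181
gripper_force: 29.5
```

```bash
python3 - <<'E'
from h import *
o,im=look('w4');print(o['clock'],o['tool_pos'],o['orientation'],o['force'])
J=np.array([.5824,.2208]);d=np.array([.9954,-.0958]);e=np.array([.0958,.9954])
r=o['tool_pos'][:2]-J;print('tcp jig',r@d,r@e)
t=ctrl.snapshot('top')[:,:,::-1][170:260,190:290];t=cv2.resize(t,None,fx=4,fy=4,interpolation=cv2.INTER_CUBIC)
cv2.imwrite('pics/v4.png',np.vstack([cv2.copyMakeBorder(t[60:],0,0,0,240,cv2.BORDER_CONSTANT),im[60:320]]))
E
```

```text
8.3 [0.50698427 0.22996279 0.02576128] [1.79969127e+02 3.48336163e-02 8.44680592e+01] [ 2.2371639  -4.33464159  4.47416288]
tcp jig -0.07594661232182856 0.0018958128642428936
```

View pics/v4.png

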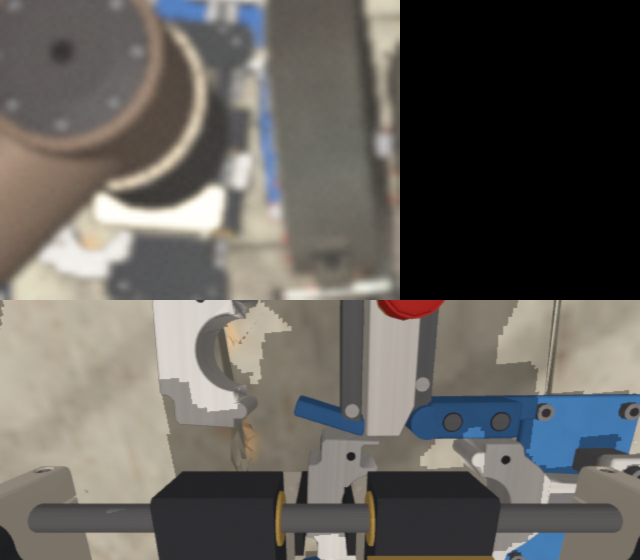

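Composite: the cap is in the hand at (345,465), the parked bar's nose at (385,430), the rod's +y face at (485,460), and the force is small. The cap is about 2 mm to +y, so I'll correct that and go on.

>>> apply_moves(targets=[{"travel": [-1,4,0],"roll": 0,"jaw": 15},{"travel": [-0.5,4,0],"roll": 0,"jaw": 15},{"travel": [0,5,0],"roll": 0,"jaw": 15},{"travel": [0,5,0],"roll": 0,"jaw": 15},{"travel": [0,0,0],"roll": 0,"jaw": 15}])

```text
clock: 8.9
tool_pos: [0.5244, 0.2274, 0.0258]
orientation: [180.0, 0.0, 84.5]
force: [0.2, -3.1, 5.1]
opening: 0.018
gripper_force: 29.9
```

>>> apply_moves(targets=[{"travel": [0,4,0],"roll": 0,"jaw": 15},{"travel": [0,4,0],"roll": 0,"jaw": 15},{"travel": [0,3,0],"roll": 0,"jaw": 15},{"travel": [0,0,0],"roll": 0,"jaw": 15}])

```text
clock: 9.3
tool_pos: [0.5353, 0.2265, 0.0258]
orientation: [180.0, -0.0, 84.5]
force: [0.8, -1.9, 5.9]
opening: 0.0184
gripper_force: 30.0
```

>>> apply_moves(targets=[{"travel": [0,0,0],"roll": 0,"jaw": 22},{"travel": [0,0,0],"roll": 0,"jaw": 27},{"travel": [0,0,0],"roll": 0,"jaw": 27},{"travel": [0,0,-8],"roll": 0,"jaw": 27},{"travel": [0,0,-16],"roll": 0,"jaw": 27},{"travel": [0,0,-20],"roll": 0,"jaw": 27},{"travel": [0,-15,0],"roll": 0,"jaw": 5},{"travel": [0,-15,0],"roll": 0,"jaw": 0},{"travel": [0,-16,0],"roll": 0,"jaw": 0},{"travel": [-1,0,0],"roll": 0,"jaw": 0}])

```text
clock: 10.3
tool_pos: [0.4862, 0.2292, 0.0691]
orientation: [-179.9, 0.1, 84.5]
force: [-0.2, -0.1, 0.1]
opening: 0.0022
gripper_force: 0.0
```

>>> apply_moves(targets=[{"travel": [0,0,15],"roll": 0,"jaw": 0},{"travel": [0,0,15],"roll": 0,"jaw": 0},{"travel": [0,0,12],"roll": 0,"jaw": 0},{"travel": [0,4,0],"roll": 0,"jaw": 0},{"travel": [0,4,0],"roll": 0,"jaw": 0},{"travel": [0,4,0],"roll": 0,"jaw": 0},{"travel": [0,0,0],"roll": 0,"jaw": 0}])

```text
clock: 11.0
tool_pos: [0.5019, 0.2289, 0.0281]
orientation: [179.9, -0.0, 84.5]
force: [-0.4, -0.3, -0.0]
opening: 0.0007
gripper_force: 0.0
```

>>> apply_moves(targets=[{"travel": [0,3,0],"roll": 0,"jaw": 0},{"travel": [0,3,0],"roll": 0,"jaw": 0},{"travel": [0,3,0],"roll": 0,"jaw": 0},{"travel": [0,3,0],"roll": 0,"jaw": 0},{"travel": [0,3,0],"roll": 0,"jaw": 0},{"travel": [0,0,0],"roll": 0,"jaw": 0}])

```text
clock: 11.6
tool_pos: [0.5162, 0.2272, 0.0275]
orientation: [180.0, -0.0, 84.5]
force: [0.4, 0.2, -0.4]
opening: 0.0004
gripper_force: 0.0
```

>>> apply_moves(targets=[{"travel": [0,2,0],"roll": 0,"jaw": 0},{"travel": [0,2,0],"roll": 0,"jaw": 0},{"travel": [0,0,0],"roll": 0,"jaw": 0}])

```text
clock: 11.9
tool_pos: [0.5201, 0.2269, 0.0276]
orientation: [180.0, -0.0, 84.5]
force: [-0.9, -0.1, -0.9]
opening: 0.0005
gripper_force: 0.1
```

>>> apply_moves(targets=[{"travel": [0,2,0],"roll": 0,"jaw": 0},{"travel": [0,2,0],"roll": 0,"jaw": 0},{"travel": [0,2,0],"roll": 0,"jaw": 0},{"travel": [0,0,0],"roll": 0,"jaw": 0}])

```text
clock: 12.3
tool_pos: [0.5262, 0.2263, 0.0276]
orientation: [180.0, -0.0, 84.5]
force: [-0.6, 0.1, -0.4]
opening: 0.0003
gripper_force: 0.0
```

>>> apply_moves(targets=[{"travel": [0,1.5,0],"roll": 0,"jaw": 0},{"travel": [0,1.5,0],"roll": 0,"jaw": 0},{"travel": [0,0,0],"roll": 0,"jaw": 0}])

```text
clock: 12.6
tool_pos: [0.529, 0.2259, 0.0276]
orientation: [180.0, -0.0, 84.5]
force: [-0.3, 0.4, -0.3]
opening: 0.0004
gripper_force: 0.1
```

```bash
python3 - <<'E'
from h import *
o,im=look('w5')
cv2.imwrite('pics/w5c.png',cv2.resize(im[90:240,250:490],(800,500),interpolation=cv2.INTER_CUBIC))
E
```

```text
(no output)
```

View pics/w5c.png

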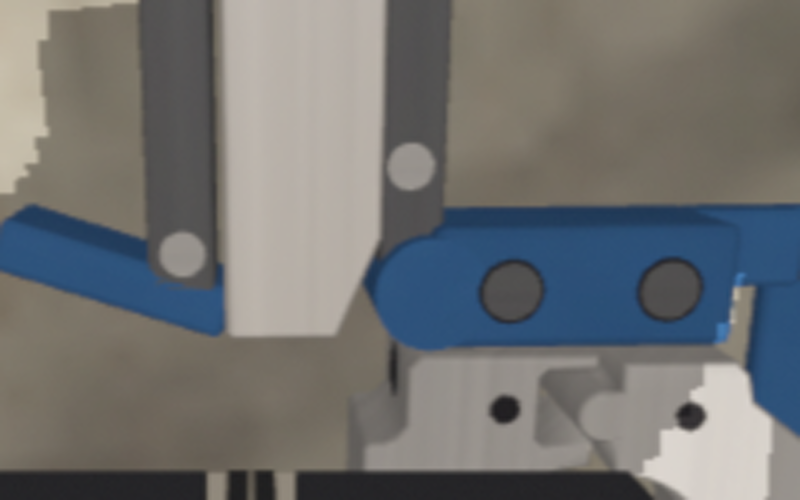

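The cap's groove mouth at (597,405) has just taken the rod's tongue (tip ≈(582,410), rod face ≈625), leaving a gap of about 4 mm. I'll keep pushing.

>>> apply_moves(targets=[{"travel": [0,1,0],"roll": 0,"jaw": 0},{"travel": [0,1,0],"roll": 0,"jaw": 0},{"travel": [0,1,0],"roll": 0,"jaw": 0},{"travel": [0,0,0],"roll": 0,"jaw": 0}])

```text
clock: 13.05
tool_pos: [0.5319, 0.2257, 0.0276]
orientation: [180.0, -0.0, 84.5]
force: [-0.4, -0.3, 1.4]
opening: 0.0006
gripper_force: 0.2
```

>>> apply_moves(targets=[{"travel": [0,0.8,0],"roll": 0,"jaw": 0},{"travel": [0,0.8,0],"roll": 0,"jaw": 0},{"travel": [0,0,0],"roll": 0,"jaw": 0}])

```text
clock: 13.35
tool_pos: [0.5328, 0.2253, 0.0274]
orientation: [-179.9, 0.0, 84.5]
force: [-4.6, 0.9, 1.2]
opening: 0.0004
gripper_force: 2.2
```

>>> apply_moves(targets=[{"travel": [0,0.7,0],"roll": 0,"jaw": 0},{"travel": [0,0.7,0],"roll": 0,"jaw": 0},{"travel": [0,0,0],"roll": 0,"jaw": 0}])

```text
clock: 13.65
tool_pos: [0.5329, 0.225, 0.0272]
orientation: [-179.8, 0.1, 84.5]
force: [-10.6, 3.6, 4.9]
opening: 0.0007
gripper_force: 5.4
```

```bash
python3 - <<'E'
from h import *
o,im=look('w6');J=np.array([.5824,.2208]);d=np.array([.9954,-.0958]);e=np.array([.0958,.9954])
K,E=cam('wrist',o)
# row profile through cap/rod joint for flat prongs (w5 crop rows 360-380 -> img 200-203)
g=cv2.cvtColor(im,cv2.COLOR_BGR2GRAY)
for r in range(198,230,4):print(r,g[r,415:450].tolist())
# knob
h=cv2.cvtColor(im,cv2.COLOR_BGR2HSV);m=(((h[...,0]<8)|(h[...,0]>172))&(h[...,1]>190)&(h[...,2]>100)).astype(np.uint8)
n,l,s,ce=cv2.connectedComponentsWithStats(m);i=1+s[1:,4].argmax();print('knob',s[i],ce[i])
print(o['tool_pos'],(o['tool_pos'][:2]-J)@d,(o['tool_pos'][:2]-J)@e)
E
```

```text
198 [147, 147, 146, 146, 145, 145, 144, 143, 142, 141, 139, 139, 136, 122, 120, 127, 130, 131, 131, 131, 130, 131, 130, 130, 130, 130, 130, 131, 132, 132, 133, 133, 132, 132, 131]
202 [112, 113, 113, 113, 112, 114, 118, 118, 115, 110, 103, 99, 99, 105, 124, 144, 151, 152, 152, 151, 151, 150, 150, 150, 149, 149, 150, 151, 151, 150, 150, 150, 149, 149, 149]
206 [108, 109, 108, 110, 111, 112, 115, 119, 121, 119, 116, 113, 112, 114, 128, 144, 151, 150, 150, 148, 148, 148, 148, 147, 146, 147, 148, 148, 149, 149, 148, 148, 148, 148, 147]
210 [104, 113, 128, 140, 147, 148, 148, 147, 147, 146, 146, 146, 146, 147, 147, 148, 149, 149, 148, 148, 148, 148, 147, 147, 146, 147, 148, 148, 148, 148, 144, 130, 109, 85, 63]
214 [112, 132, 145, 148, 149, 148, 148, 147, 147, 146, 146, 145, 146, 147, 148, 149, 149, 148, 148, 148, 147, 148, 147, 146, 147, 147, 149, 149, 145, 113, 63, 35, 34, 34, 33]
218 [116, 116, 128, 143, 149, 148, 148, 147, 146, 146, 146, 146, 146, 147, 149, 149, 149, 148, 148, 148, 148, 147, 146, 146, 147, 148, 149, 149, 148, 147, 143, 129, 100, 82, 80]
222 [123, 125, 128, 130, 133, 135, 136, 139, 141, 143, 144, 144, 146, 147, 148, 149, 148, 147, 147, 148, 148, 148, 146, 146, 148, 149, 149, 148, 148, 148, 148, 148, 155, 192, 207]
226 [147, 146, 145, 146, 147, 146, 146, 144, 143, 141, 135, 129, 140, 147, 149, 149, 148, 147, 146, 148, 147, 147, 146, 146, 148, 148, 149, 148, 148, 148, 148, 148, 156, 197, 212]
knob [ 299    0   69   73 4012] [333.10294118  33.38634098]
[0.53292509 0.22504006 0.02717199] -0.049653525914803896 -0.0005191454857877008
```

The seam between cap and rod is down to about 1 px at 11 N, so the cap is home. Next is the knob.

>>> apply_moves(targets=[{"travel": [0,-5,0],"roll": 0,"jaw": 0},{"travel": [0,-8,0],"roll": 0,"jaw": 0},{"travel": [0,0,-30],"roll": 0,"jaw": 0},{"travel": [0,0,-40],"roll": 0,"jaw": 20},{"travel": [0,0,-45],"roll": 0,"jaw": 48},{"travel": [30,5,0],"roll": 0,"jaw": 48},{"travel": [33,5,0],"roll": 0,"jaw": 48},{"travel": [33,5,0],"roll": 0,"jaw": 48},{"travel": [0,0,0],"roll": 0,"jaw": 48},{"travel": [0,0,0],"roll": 0,"jaw": 48}])

```text
clock: 14.7
tool_pos: [0.5456, 0.3211, 0.1421]
orientation: [-180.0, 0.0, 84.5]
force: [0.1, -0.4, -0.1]
opening: 0.047
gripper_force: 0.0
```

```bash
python3 - <<'E'
from h import *
o,im=look('w7');K,E=cam('wrist',o)
h=cv2.cvtColor(im,cv2.COLOR_BGR2HSV);m=(((h[...,0]<8)|(h[...,0]>172))&(h[...,1]>190)&(h[...,2]>100)).astype(np.uint8)
n,l,s,ce=cv2.connectedComponentsWithStats(m);i=1+s[1:,4].argmax();P=ray(K,E,ce[i],.05)[0];print('knob',s[i],ce[i],P)
L=np.linalg.inv(T_tool(o))@np.r_[P,1];print('in tool mm',L[:3]*1e3,o['tool_pos'],o['orientation'],o['clock'],o['force'])
J=np.array([.5824,.2208]);d=np.array([.9954,-.0958]);e=np.array([.0958,.9954]);print((P[:2]-J)@d,(P[:2]-J)@e)
E
```

```text
knob [311 190  28  31 660] [324.16363636 205.6969697 ] [0.54565483 0.32212983 0.05      ]
in tool mm [ 1.07463275e+00 -2.99341421e-02  9.21002913e+01] [0.54560399 0.32109107 0.14210069] [-1.79988533e+02  2.22383777e-02  8.45325234e+01] 14.7 [ 0.08213535 -0.35762099 -0.14683795]
-0.046283541917210014 0.09734352911795821
```

>>> apply_moves(targets=[{"travel": [1,0,25],"roll": 0,"jaw": 48},{"travel": [0,0,25],"roll": 0,"jaw": 48},{"travel": [0,0,20],"roll": 0,"jaw": 48},{"travel": [0,0,12],"roll": 0,"jaw": 48},{"travel": [0,0,8],"roll": 0,"jaw": 48},{"travel": [0,0,0],"roll": 0,"jaw": 30},{"travel": [0,0,0],"roll": 0,"jaw": 15},{"travel": [0,0,0],"roll": 0,"jaw": 15},{"travel": [0,0,0],"roll": 0,"jaw": 15},{"travel": [0,0,0],"roll": 0,"jaw": 15}])

```text
clock: 15.75
tool_pos: [0.5454, 0.3219, 0.0535]
orientation: [-180.0, -0.0, 84.5]
force: [-6.5, 1.1, 5.6]
opening: 0.021
gripper_force: 30.0
```

>>> apply_moves(targets=[{"travel": [0,0,-3],"roll": 0,"jaw": 15},{"travel": [0,0,-3],"roll": 0,"jaw": 15},{"travel": [0,0,-3],"roll": 0,"jaw": 15},{"travel": [0,0,-1.5],"roll": 0,"jaw": 15},{"travel": [0,0,0],"roll": 0,"jaw": 15}])

```text
clock: 16.25
tool_pos: [0.5454, 0.3214, 0.0627]
orientation: [-179.9, 0.0, 84.5]
force: [-3.8, 1.3, -7.0]
opening: 0.0213
gripper_force: 30.0
```

>>> apply_moves(targets=[{"travel": [-2,0,0],"roll": 0,"jaw": 15},{"travel": [-4,0,0],"roll": 0,"jaw": 15},{"travel": [-4,0,0],"roll": 0,"jaw": 15},{"travel": [0,0,0],"roll": 0,"jaw": 15}])

```text
clock: 16.65
tool_pos: [0.5445, 0.3108, 0.0626]
orientation: [-179.9, 0.1, 84.5]
force: [-4.7, -0.7, -7.2]
opening: 0.0214
gripper_force: 30.0
```

>>> apply_moves(targets=[{"travel": [-4,-0.5,0],"roll": 0,"jaw": 15},{"travel": [-5,0,0],"roll": 0,"jaw": 15},{"travel": [-5,0,0],"roll": 0,"jaw": 15},{"travel": [-5,0,0],"roll": 0,"jaw": 15},{"travel": [-5,0,0],"roll": 0,"jaw": 15},{"travel": [-4,0,0],"roll": 0,"jaw": 15},{"travel": [-3,0,0],"roll": 0,"jaw": 15},{"travel": [-3,0,0],"roll": 0,"jaw": 15},{"travel": [0,0,0],"roll": 0,"jaw": 15}])

```text
clock: 17.55
tool_pos: [0.5414, 0.2774, 0.0631]
orientation: [180.0, 0.0, 84.5]
force: [-1.6, -0.4, -7.4]
opening: 0.0212
gripper_force: 30.0
```

>>> apply_moves(targets=[{"travel": [0,0,3],"roll": 0,"jaw": 15},{"travel": [0,0,2],"roll": 0,"jaw": 15},{"travel": [0,0,1],"roll": 0,"jaw": 15},{"travel": [0,0,0],"roll": 0,"jaw": 15}])

```text
clock: 17.95
tool_pos: [0.5415, 0.278, 0.0569]
orientation: [180.0, 0.0, 84.5]
force: [-1.3, -1.1, -4.7]
opening: 0.0209
gripper_force: 30.0
```

>>> apply_moves(targets=[{"travel": [0,0,2],"roll": 0,"jaw": 15},{"travel": [0,0,1],"roll": 0,"jaw": 15},{"travel": [0,0,0],"roll": 0,"jaw": 15},{"travel": [0,0,0],"roll": 0,"jaw": 30},{"travel": [0,0,0],"roll": 0,"jaw": 48},{"travel": [0,0,0],"roll": 0,"jaw": 48},{"travel": [0,0,-20],"roll": 0,"jaw": 48},{"travel": [0,0,-30],"roll": 0,"jaw": 48},{"travel": [0,0,-40],"roll": 0,"jaw": 48},{"travel": [0,0,0],"roll": 0,"jaw": 48}])

```text
clock: 18.95
tool_pos: [0.5445, 0.2802, 0.1505]
orientation: [179.5, -0.4, 84.6]
force: [-0.2, 0.1, 0.4]
opening: 0.048
gripper_force: 0.0
```

```bash
python3 - <<'E'
from h import *
o,im=look('w8');K,E=cam('wrist',o)
h=cv2.cvtColor(im,cv2.COLOR_BGR2HSV);m=(((h[...,0]<8)|(h[...,0]>172))&(h[...,1]>190)&(h[...,2]>100)).astype(np.uint8)
n,l,s,ce=cv2.connectedComponentsWithStats(m);i=1+s[1:,4].argmax();P=ray(K,E,ce[i],.05)[0];print('knob',s[i],ce[i],P,o['force'],o['tool_pos'])
J=np.array([.5824,.2208]);d=np.array([.9954,-.0958]);e=np.array([.0958,.9954]);print((P[:2]-J)@d,(P[:2]-J)@e)
cv2.imwrite('pics/w8c.png',cv2.resize(im[80:260,230:470],(800,600),interpolation=cv2.INTER_CUBIC))
E
```

```text
knob [308 193  26  29 565] [320.54336283 207.65132743] [0.54212913 0.27786916 0.05      ] [-0.16407029  0.12046079  0.37969634] [0.54448961 0.28019449 0.15052374]
-0.04555284925927644 0.05294868910994211
```

View pics/w8c.png

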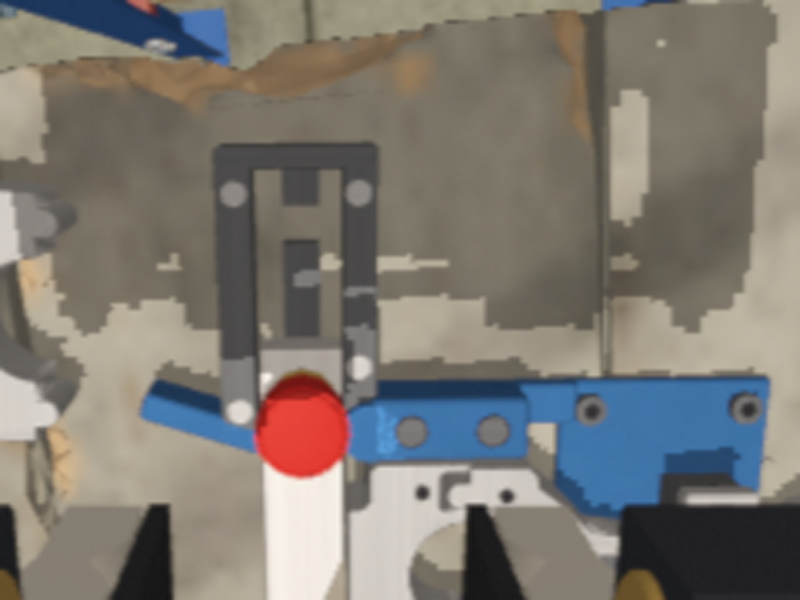

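The last picture shows the lock bar across behind the cap, the knob at (302,425) having moved about 44.5 mm and down, and the cap tight against the rod. The hand is clear of everything.

```bash
python3 -c "
from plant import ctrl
print(ctrl.close_job())"
```

```text
the job is handed in; nothing more can be done
None
```

The job is handed in: cap_1 (one punch dot) is fully home against the clamped rod, and the lock bar is one notch across behind it with the knob back down, by my final camera and force checks.

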